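Lock a fresh filter cartridge into the bench fume extractor

ROBOT

A 7-joint arm with a two-finger parallel gripper is mounted at the origin on the work surface. World frame = base frame: x ahead of the robot, y to its left, z up, the work surface at z = 0. Lengths are in m, angles in rad, forces in N, time in s.
With the tool pointing down it reaches from about 0.425 to 1.025 m from the base axis. Payload 9.4 kg.
Tool frame: the origin (TCP) lies at the very end of the fingers, on their centre line; the grasp point (between the pads) lies robot.hold_point_z behind it (robot.hold_point_z is the distance from the TCP to the grasp point, in m); z points along the fingers, y is the line along which they close (so a half turn about z gives the same grasp; the last joint's range is limited). The gripper opens to 93 mm and grips with 3 to 60 N. Pads are 15 mm wide; open, the fingers measure 128 mm over their backs; the gripper's body (75 mm by 188 mm) begins 65 mm behind the grasp point.
Start: joints at [-1.299, 0.599, -0.003, 1.599, 0.002, 0.943, -0.08], TCP at [0.248, 0.681, 0.219] pointing down, gripper open.
Joint ranges: [-2.57, 2.57], [-0.35, 1.97], [-1.29, 1.29], [0.11, 2.56], [-1.05, 4.19], [0.11, 1.86], [-2.63, 2.63]. Speed limits (rad/s): [2.22, 2.22, 3.01, 3.01, 3.14, 3.14, 3.14].

INTERFACE

Orientations are given as a 3x3 rotation matrix whose columns are the frame's x, y, z axes.
In Python, from station import robot, get_image, finder gives the robot as it stands. The module is installed in compiled form; this text tells all that it offers.
- The arm moves only by the tool jog_arm, never from a script. Its argument "moves" is text: rows parted by semicolons, each of 6 numbers parted by spaces: the shift along the tool's x, y, z as a fraction of full scale, then the turn, a rotation vector about the tool's x, y, z as a fraction of full scale. In form: tx ty tz rx ry rz; .... A call has exactly 10 rows; each row is the pose to reach, as a shift and turn from the pose commanded when the call began, along the tool's axes at that moment; what a row does not reach only later rows make up. Full scale, the value 1, is 0.8 m for a shift and 45 degrees for a turn. A row lasts 1/12 s, in which the tool goes at most 41.7 mm and 7.16 degrees, less where a joint would pass 70% of its speed; a pose out of reach is approached as far as the arm can. A call with a number of a shift or a turn outside -1 to 1 is refused whole. A call with a gripper value outside its range is refused whole. "hand" is the gripper's target within -1 to 1 (shut at 1, half-way at 0, fully open at -1), set as the call begins (left out, the last holds). The fingers move at their own pace and stop on an object; "squeeze" is the grip in N (left out, the last holds). Time passes only in rows, so rows that repeat a pose let the fingers close, or fill a call up. It gives the time, the measured TCP pose, the force, the opening and the grip force at its end, in the units of the state.
- robot.state(): the state, without advancing time (a new reading comes with each control period).
- get_image(name): name is "scene" or "top"; returns a dict with "img" (480x640x3 uint8, red, green, blue), "vfov" (degrees; the focal length in pixels is half the picture's height over the tangent of half this angle, whatever the lens; pixels are square), "cx", "cy" (the principal point, pixels), "rvec" (rotation vector, rad) and "tvec" (3), from world to camera coordinates, as OpenCV has them. Camera axes: x right, y down, z forward; pixel columns grow to the right and rows downward; lengths in m; the calibration is good to about 2 mm. A picture is of the moment at which its call begins. There is no depth.
- robot.finish_job(): hands the job in; it is judged then, once.
Trained networks look in a picture, given as the dict that the camera call returned (one of the last four; its "shot" number tells which), for a name from the list of things; names that differ only in an ending like _2 or _b are one class to them, and where a whole thing is asked for, a point or a joint stands for the part that bears it (a point fixed in the world has none). Each returns a list of dicts, best first, with "conf" (0 to 1); they miss things now and then, are a little off and sometimes report something else, mostly with a low value. They report only what shows in the picture. A call takes as long as a camera call. They do not tell look-alikes from the thing itself.
- finder.outline_of(picture, thing): "mask" (480x640 bool, what is visible of it) and "location" ([column, row] in pixels, amid what is visible of it).
The state is a dict: "time_s": time; "joints": joint angles; "dq": joint speeds; "tau": joint torques, N m; "position": TCP position; "eef_rot": TCP orientation; "contact_force": force on the tool from outside, world axes, zero at the start; "torque": the same for the moment, N m; "grip_width": finger opening in m; "grasp_force": force on a finger pad.
Only numpy, scipy, OpenCV 4.12 (cv2) and the standard library are available. Lean on these libraries where they do the work, as an engineer would, in place of code of your own. Each camera call takes 0.05 s, during which the arm holds its last target. There are 200 camera calls.

TASK

Fit the fresh filter cartridge (white with blue grip bar) into the collar on top of the fume extractor: rest it on the collar, feel with a light touch for the three mouths, let its lugs go down through them onto the ledge, then twist it clockwise (seen from above) under light pressure until the lugs drop into the locking notches. Let go of it locked and level. Handle it gently, never forcing or dropping it, and leave the spent brown cartridge, the bottle, the jar and the solder reel where they are.

Things in the scene. Friction and masses are not known exactly. Their poses are not given: they have to be found in the camera images.
- fresh_mid (a point): Fresh filter cartridge (loose, 0.3 to 0.55 kg): white drum 80 mm in diameter, 68 mm high, foot tapered to 68 mm over its lowest 10 mm, blue band, blue grip bar on top. The point is on its axis, 48 mm above its underside: drum top 20 mm above it. z is up. The bar runs along x through the axis: 66 mm long, 14 mm thick, standing 28 mm above the drum top.
- fresh_lug (a point): Point on the fresh cartridge: on the axis, level with the underside of its three lugs (40 mm above the drum's underside); axes as fresh_mid. The lugs are 12 mm wide, 5 mm thick and reach 48.5 mm from the axis, at 0, 120 and 240 degrees from x, counted about z; red ticks on the drum's top mark them.
- spent_mid (a point): Spent cartridge (loose), of the same shape but dirty brown with a dark grip bar; the point is placed the same way. Leave it standing where it is.
- extractor: Fume extractor, fixed: light grey case 220 (x) x 240 (y) x 110 mm high, origin under its centre on the table, z up. In its top a round well with a dark collar. The collar's three mouths lie at 60, 180 and 300 degrees from x about z, give or take 22: the ring is clamped firmly as last set, and its setting is not measured, so see it or feel for it.
- collar_top (a point): On the collar's axis, level with the top of its lip, 131.5 mm above the table; axes as the extractor's. Bore 87 mm, outside 115 mm, lip 4 mm thick, all rigid. A white dot on the flange marks each mouth: a gap in the lip 26 degrees wide; a lug (16 degrees wide there) has about 5 degrees to spare either way.
- ledge_level (a point): On the collar's axis, level with the ledge under the mouths, 10.5 mm below the lip's top; axes as the extractor's. The channel under the lip is 6.5 mm high. It is solid anticlockwise of a mouth; clockwise (from above) the ledge runs on to the notch.
- notch_level (a point): On the collar's axis, level with the floor of the locking notches, 5 mm below the ledge: the lugs' undersides lie here when locked. Each notch is 24 degrees wide, centred 45 degrees clockwise (from above) of its mouth, under a red dot on the lip, with a hard stop at its far side.
- cleaner: Turquoise solvent dispenser bottle (loose), 44 mm in diameter, 139 mm high, steel cap; origin under its centre. Bystander.
- flux_jar: Small amber jar with a black cap (loose), 48 mm in diameter, 55 mm high; origin under its centre. Bystander.
- solder_reel: Solder reel standing on its flange (loose), 60 mm in diameter, 46 mm high; origin under its centre. Bystander.
There are look-alikes about, which are no part of the job. What is shaped like the part that bears fresh_mid but turquoise or yellow is not meant.

How it is judged:
On the way:
1. the cartridge's lugs are down through the mouths, on the ledge, not yet locked (z of fresh_mid in the frame of collar_top between -0.005 and 0 m and horizontal distance between fresh_mid and collar_top below 0.006 m and angle between fresh_mid's own z axis and vertical below 0.08 rad), for 0.1 s.
At the end, for the whole second after the job is handed in: The fresh cartridge hangs at rest in the collar with its lugs down in the locking notches: its point 5.3 to 10.5 mm below the collar's top (7.5 when fully down), within 6 mm of the collar's axis, upright within 0.05 rad (z of fresh_mid in the frame of collar_top between -0.0105 and -0.0053 m and horizontal distance between fresh_mid and collar_top below 0.006 m and angle between fresh_mid's own z axis and vertical below 0.05 rad and linear speed of fresh below 0.02 m/s); the robot touches nothing.
It fails at once if the cartridge is forced, knocked or dropped against the extractor (more than 40 N) (contact force between fresh and extractor above 40 N).
It fails at once if the spent cartridge, the bottle, the jar or the reel is disturbed (shifted more than 20 mm) (distance of any of spent_mid, cleaner, flux_jar, solder_reel from where it was at the start of the episode above 0.02 m).
It also fails if it takes over 72 s, if anything falls off the work surface, if the arm or the gripper's body presses on something with over 40 N, if the wrist force passes 120 N, or if a joint passes its speed limit or range.

## Working session

There is one attempt and no reset: what is moved stays moved. The work goes in short steps, Python scripts to look and compute and a tool call to move; the robot and the scene stay as the last step left them, time stands still between calls to the robot, and variables do not carry over. Pictures are saved under pics/ and viewed, at most 10 in all, crops included, and the job is handed in when it is done.

Besides the shell and the picture viewer there is one more tool, called after "Emit:" as name(argument=value, ...), one argument or row to a line, values as JSON. jog_arm: Moves the arm, as the interface text tells. Shift numbers are shares of 0.8 m and turn numbers shares of 45 degrees, none past 1 either way. Its arguments: {"type":"object","properties":{"moves":{"type":"string"},"hand":{"type":"number"},"squeeze":{"type":"number"}},"required":["moves"]}

```bash
mkdir -p pics; cat > h.py <<'E'
import numpy as np, cv2
from station import robot, get_image, finder
def cam(p):
    f=240/np.tan(np.radians(p["vfov"])/2); K=np.array([[f,0,p["cx"]],[0,f,p["cy"]],[0,0,1.]])
    R=cv2.Rodrigues(np.array(p["rvec"],float))[0]; return K,R,np.array(p["tvec"],float).ravel()
def ray(p,uv,z):
    K,R,t=cam(p); c=-R.T@t; d=R.T@np.linalg.inv(K)@np.array([uv[0],uv[1],1.]); return c+d*(z-c[2])/d[2]
def proj(p,X):
    K,R,t=cam(p); q=(K@(R@np.atleast_2d(X).T+t[:,None])).T; return q[:,:2]/q[:,2:]
def save(p,n): cv2.imwrite("pics/"+n,p["img"][:,:,::-1])
E
python3 - <<'E'
from h import *
for n in("scene","top"):
    p=get_image(n); save(p,n+"1.png"); K,R,t=cam(p); print(n,-R.T@t,K[0,0],R[2])
    for th in("fresh_mid","spent_mid","extractor","cleaner","flux_jar","solder_reel"):
        for r in finder.outline_of(p,th)[:4]:
            print(th,round(r["conf"],2),np.round(r["location"]),r["mask"].sum(),ray(p,r["location"],.07).round(3))
s=robot.state();print(s,robot.hold_point_z)
E
```

```text
scene [ 1.01453105 -0.09876646  1.09953015] 473.05564291218263 [-0.48334668 -0.03045609 -0.87489909]
fresh_mid 0.86 [230. 317.] 1198 [ 0.653 -0.31   0.07 ]
fresh_mid 0.73 [353. 299.] 1141 [ 0.585 -0.03   0.07 ]
fresh_mid 0.68 [286. 313.] 1190 [ 0.632 -0.182  0.07 ]
spent_mid 0.74 [262. 251.] 1042 [ 0.476 -0.26   0.07 ]
extractor 0.81 [468. 286.] 11711 [0.529 0.241 0.07 ]
cleaner 0.84 [172. 306.] 630 [ 0.638 -0.447  0.07 ]
flux_jar 0.88 [192. 234.] 417 [ 0.443 -0.441  0.07 ]
flux_jar 0.59 [465. 286.] 11392 [0.529 0.234 0.07 ]
top [ 0.38484804 -0.11117387  1.17787294] 588.6555332699947 [ 0.08899423 -0.01730959 -0.99588172]
fresh_mid 0.88 [353. 177.] 1603 [ 0.611 -0.177  0.07 ]
fresh_mid 0.58 [428. 162.] 1664 [ 0.637 -0.323  0.07 ]
fresh_mid 0.55 [274. 196.] 1553 [ 0.577 -0.025  0.07 ]
spent_mid 0.61 [405. 256.] 1580 [ 0.456 -0.271  0.07 ]
cleaner 0.44 [501. 277.] 610 [ 0.412 -0.452  0.07 ]
flux_jar 0.84 [498. 277.] 616 [ 0.412 -0.446  0.07 ]
solder_reel 0.6 [469. 339.] 917 [ 0.299 -0.385  0.07 ]
{'time_s': 0.7, 'joints': array([-1.29867383,  0.59925513, -0.00249049,  1.5994014 ,  0.00181833,
        0.94289131, -0.07976911]), 'dq': array([ 1.74326925e-03, -6.65885469e-04,  2.92511357e-05, -1.00587595e-03,
        9.02950421e-04, -3.78060546e-04,  9.71888412e-05]), 'tau': array([-9.13168842e-04, -7.64587569e+01,  1.49533231e+00, -2.52662534e+01,
       -5.25342696e-02,  1.01573238e-02,  1.15247076e-05]), 'position': array([0.24781779, 0.68133597, 0.21864981]), 'eef_rot': array([[-9.39794801e-01,  3.41739266e-01,  7.69325182e-05],
       [ 3.41739269e-01,  9.39794803e-01,  2.75238110e-05],
       [-6.28948138e-05,  5.21575970e-05, -9.99999997e-01]]), 'contact_force': array([0.66032012, 0.14372143, 0.3936046 ]), 'torque': array([ 0.00454126, -0.06634765, -0.03310181]), 'grasp_force': 0.0, 'grip_width': 0.09291613133333688} 0.0188
```

```bash
python3 - <<'E'
import cv2
a=cv2.imread("pics/top1.png")
cv2.imwrite("pics/top_l.png",cv2.resize(a,(800,600),interpolation=cv2.INTER_CUBIC))
b=cv2.imread("pics/scene1.png")
cv2.imwrite("pics/scene_l.png",cv2.resize(b,(800,600),interpolation=cv2.INTER_CUBIC))
E
```

```text
(no output)
```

View pics/top_l.png

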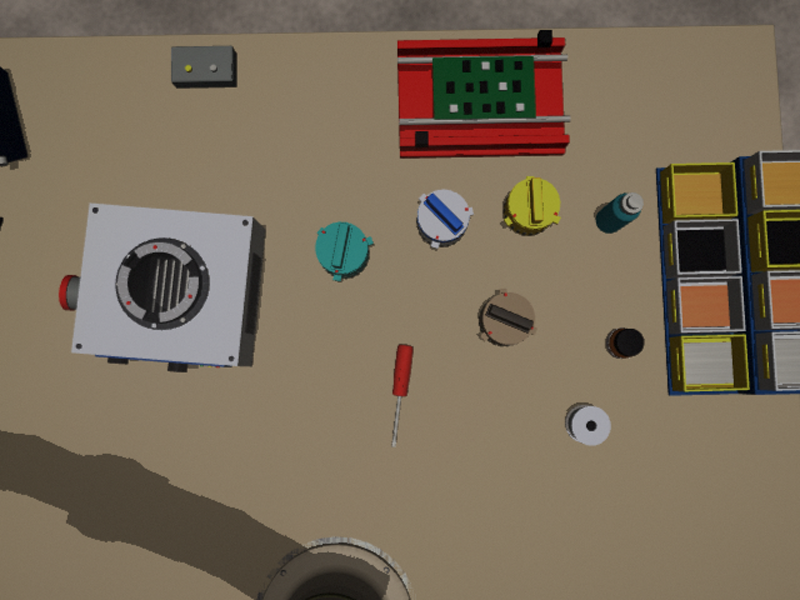

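View pics/scene_l.png

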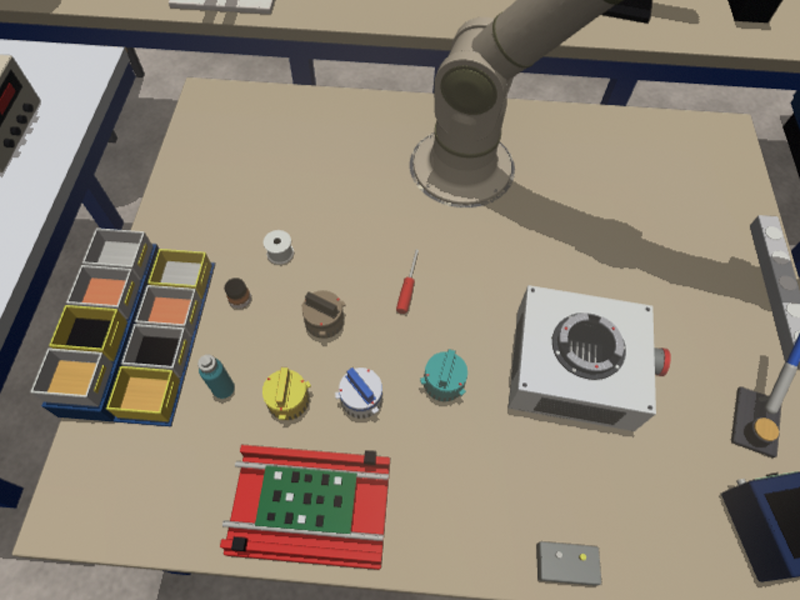

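The top view (800 px scale) shows the fresh white/blue cartridge at (443,216), the yellow and turquoise look-alikes beside it, the spent one at (507,318), and the extractor collar at (162,284). Next I'll zoom in on the fresh cartridge and the collar.

```bash
python3 - <<'E'
from h import *
p=get_image("top"); im=p["img"]
a=im[192:262,95:165]; b=im[137:207,319:389]
cv2.imwrite("pics/z1.png",np.hstack([cv2.resize(x,(400,400),interpolation=cv2.INTER_CUBIC) for x in(a,b)])[:,:,::-1])
hsv=cv2.cvtColor(im,cv2.COLOR_RGB2HSV)
def blobs(m,x0,y0,x1,y1,z):
    mm=np.zeros_like(m,np.uint8); mm[y0:y1,x0:x1]=m[y0:y1,x0:x1]
    n,l,s,c=cv2.connectedComponentsWithStats(mm)
    for i in range(1,n):
        if s[i,4]>=2: print(s[i,4],c[i].round(1),ray(p,c[i],z).round(4))
red=((hsv[...,0]<8)|(hsv[...,0]>172))&(hsv[...,1]>110)&(hsv[...,2]>90)
print("collar red"); blobs(red,92,190,170,265,.1315)
print("collar white");blobs((hsv[...,1]<40)&(hsv[...,2]>170),92,190,170,265,.1275)
print("ticks"); blobs(red,319,137,389,207,.068)
blue=(hsv[...,0]>100)&(hsv[...,0]<130)&(hsv[...,1]>130)
print("blue"); blobs(blue,319,137,389,207,.096)
mm=np.zeros(blue.shape,np.uint8); mm[137:207,319:389]=blue[137:207,319:389]
ys,xs=np.nonzero(mm); print(cv2.minAreaRect(np.c_[xs,ys].astype(np.float32)))
E
```

```text
collar red
7 [123.7 197. ] [0.5703 0.2379 0.1315]
6 [151.7 236.8] [0.4976 0.188  0.1315]
8 [102.1 242.1] [0.4902 0.2755 0.1315]
collar white
ticks
5 [372.8 166.6] [ 0.6299 -0.2156  0.068 ]
4 [349.5 189.5] [ 0.5864 -0.1697  0.068 ]
blue
351 [355.1 170.7] [ 0.6166 -0.1796  0.096 ]
3 [354. 193.] [ 0.5746 -0.1764  0.096 ]
((349.25, 176.25001525878906), (36.06244659423828, 25.45584487915039), 45.0)
```

View pics/z1.png

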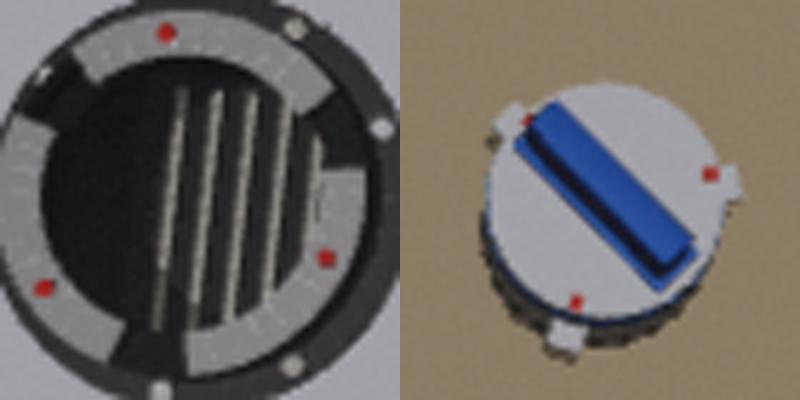

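The crop shows the collar's red dots at z1 pixels (167,33), (326,258) and (44,288). Its mouths are 45° anticlockwise of them, at about 50/170/290° in world axes. The fresh cartridge's ticks are at (527,120), (710,174) and (576,302), so its bar points to about 43.5°. I'll check this against the scene camera and plan the first move.

```bash
cat >> h.py <<'E'
def plan(pos,yaw_deg):
    s=robot.state(); R=s["eef_rot"]; d=R.T@(np.array(pos)-s["position"])/.8
    a=np.radians(yaw_deg); Rt=np.array([[np.cos(a),np.sin(a),0],[np.sin(a),-np.cos(a),0],[0,0,-1.]])
    print("t",s["time_s"],"pos",s["position"].round(4),"yaw",np.degrees(np.arctan2(R[1,0],R[0,0])).round(2),"j7",s["joints"][6].round(2))
    print("shift",d.round(4),"turn",(cv2.Rodrigues(R.T@Rt)[0].ravel()/(np.pi/4)).round(4),"F",s["contact_force"].round(2),"T",s["torque"].round(3),"w",s["grip_width"],s["grasp_force"])
def blobs(p,m,box,z,mn=2):
    x0,y0,x1,y1=box; mm=np.zeros(m.shape,np.uint8); mm[y0:y1,x0:x1]=m[y0:y1,x0:x1]
    n,l,s,c=cv2.connectedComponentsWithStats(mm)
    for i in range(1,n):
        if s[i,4]>=mn: print(s[i,4],c[i].round(1),ray(p,c[i],z).round(4))
def colours(p):
    h=cv2.cvtColor(p["img"],cv2.COLOR_RGB2HSV)
    return ((h[...,0]<8)|(h[...,0]>172))&(h[...,1]>110)&(h[...,2]>90),(h[...,0]>100)&(h[...,0]<130)&(h[...,1]>130)
E
python3 - <<'E'
from h import *
p=get_image("scene"); red,blue=colours(p)
def bx(X,r=42):
    u,v=proj(p,X)[0].astype(int); print(u,v); return (u-r,v-r,u+r,v+r)
b=bx([.5194,.2338,.1315]); blobs(p,red,b,.1315)
b=bx([.6214,-.1801,.068],26); blobs(p,red,b,.068); blobs(p,blue,b,.096,20)
plan([.621,-.18,.17],43.5)
E
```

```text
472 271
2 [452.5 262. ] [0.4994 0.1901 0.1315]
2 [490.  262.5] [0.4932 0.2762 0.1315]
3 [476.7 292.7] [0.5716 0.2391 0.1315]
287 308
2 [297.5 322. ] [ 0.6512 -0.154   0.068 ]
125 [287.8 306.1] [ 0.6255 -0.1779  0.096 ]
t 0.8 pos [0.2478 0.6813 0.2186] yaw 160.02 j7 -0.08
shift [-0.8064 -0.8524  0.0608] turn [0.     0.     2.5892] F [-0.87  0.14  0.09] T [-0.007  0.008  0.047] w 0.09259075023901785 0.0
```

Emit:
jog_arm(
  moves="-0.035 -0.037 0 0 0 0.1; -0.07 -0.074 0 0 0 0.2; -0.105 -0.11 0 0 0 0.3; -0.14 -0.148 0 0 0 0.4; -0.175 -0.185 0 0 0 0.5; -0.21 -0.222 0 0 0 0.6; -0.245 -0.26 0 0 0 0.7; -0.28 -0.296 0 0 0 0.8; -0.315 -0.333 0 0 0 0.9; -0.35 -0.37 0 0 0 1",
  hand=-1,
)

```text
time_s: 1.63
position: [0.4103, 0.3058, 0.219]
eef_rot: [[-0.42, 0.908, 0.001], [0.908, 0.42, 0.001], [0.0, 0.001, -1.0]]
contact_force: [0.4, 0.2, 1.1]
grip_width: 0.0931
grasp_force: 0.0
```

```bash
python3 -c "
from h import *
plan([.6225,-.18,.17],43.5)"
```

```text
t 1.6333 pos [0.4103 0.3058 0.219 ] yaw 114.81 j7 -0.18
shift [-0.6625 -0.014   0.061 ] turn [ 6.0000e-04 -1.0000e-03  1.5847e+00] F [0.4  0.21 1.1 ] T [-0.009 -0.033 -0.009] w 0.09314654655334317 0.0
```

Emit:
jog_arm(
  moves="-0.05 -0.001 0 0 0 0.1; -0.1 -0.002 0 0 0 0.2; -0.15 -0.003 0 0 0 0.3; -0.2 -0.004 0 0 0 0.4; -0.25 -0.005 0 0 0 0.5; -0.3 -0.006 0 0 0 0.6; -0.35 -0.007 0 0 0 0.7; -0.4 -0.008 0 0 0 0.8; -0.45 -0.01 0 0 0 0.9; -0.5 -0.01 0 0 0 1",
)

```text
time_s: 2.47
position: [0.5721, -0.0604, 0.219]
eef_rot: [[0.345, 0.939, 0.001], [0.939, -0.345, 0.0], [0.0, 0.0, -1.0]]
contact_force: [0.1, 0.1, -1.1]
grip_width: 0.0928
grasp_force: 0.0
```

```bash
python3 -c "
from h import *
plan([.6225,-.18,.12],43.5)"
```

```text
t 2.4667 pos [ 0.5721 -0.0604  0.219 ] yaw 69.8 j7 -0.04
shift [-0.1187  0.1107  0.1237] turn [ 4.000e-04 -6.000e-04  5.845e-01] F [ 0.14  0.09 -1.09] T [-0.054  0.094  0.   ] w 0.09280790620664965 0.0
```

Emit:
jog_arm(
  moves="-0.03 0.025 0.02 0 0 0.1; -0.05 0.05 0.04 0 0 0.2; -0.075 0.07 0.06 0 0 0.3; -0.095 0.09 0.08 0 0 0.4; -0.11 0.1 0.1 0 0 0.5; -0.119 0.111 0.115 0 0 0.584; -0.119 0.111 0.124 0 0 0.584; -0.119 0.111 0.124 0 0 0.584; -0.119 0.111 0.124 0 0 0.584; -0.119 0.111 0.124 0 0 0.584",
)

```text
time_s: 3.3
position: [0.6228, -0.1772, 0.1202]
eef_rot: [[0.721, 0.693, 0.001], [0.693, -0.721, 0.001], [0.001, 0.0, -1.0]]
contact_force: [0.4, -0.4, 0.2]
grip_width: 0.093
grasp_force: 0.0
```

```bash
python3 - <<'E'
from h import *
plan([.6225,-.18,.072],43.5)
p=get_image("scene"); c=p["img"][250:340,230:350]; cv2.imwrite("pics/s2.png",cv2.resize(c,(800,600),interpolation=cv2.INTER_CUBIC)[:,:,::-1])
E
```

```text
t 3.3 pos [ 0.6228 -0.1772  0.1202] yaw 43.88 j7 -0.15
shift [-0.0027  0.0023  0.0603] turn [ 0.0002 -0.0012  0.0086] F [ 0.35 -0.44  0.22] T [-0.009  0.153 -0.001] w 0.0930106493809722 0.0
```

View pics/s2.png

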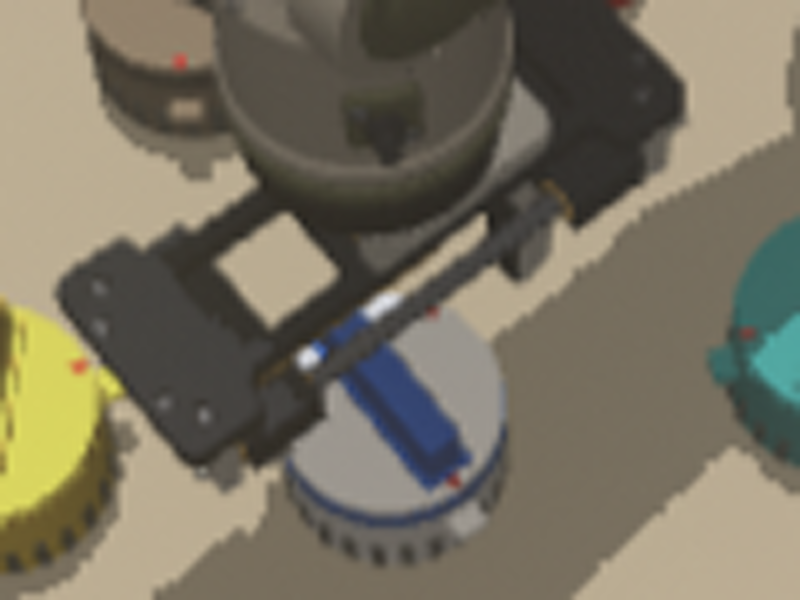

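The open gripper straddles the fresh cartridge's blue bar at (400,400) and closes across it, so I'll lower it.

Emit:
jog_arm(
  moves="-0.001 0.001 0.01 0 0 0.003; -0.002 0.002 0.02 0 0 0.006; -0.0027 0.0023 0.03 0 0 0.008; -0.0027 0.0023 0.04 0 0 0.008; -0.0027 0.0023 0.048 0 0 0.008; -0.0027 0.0023 0.055 0 0 0.008; -0.0027 0.0023 0.06 0 0 0.008; -0.0027 0.0023 0.06 0 0 0.008; -0.0027 0.0023 0.06 0 0 0.008; -0.0027 0.0023 0.06 0 0 0.008",
)

```text
time_s: 4.18
position: [0.6225, -0.1812, 0.0717]
eef_rot: [[0.727, 0.687, 0.0], [0.687, -0.727, -0.0], [0.0, 0.0, -1.0]]
contact_force: [-0.2, -0.2, -0.2]
grip_width: 0.0928
grasp_force: 0.0
```

Emit:
jog_arm(
  moves="0 0 0 0 0 0; 0 0 0 0 0 0; 0 0 0 0 0 0; 0 0 0 0 0 0; 0 0 0 0 0 0; 0 0 0 0 0 0; 0 0 0 0 0 0; 0 0 0 0 0 0; 0 0 0 0 0 0; 0 0 0 0 0 0",
  hand=1,
  squeeze=25,
)

```text
time_s: 5.02
position: [0.6223, -0.181, 0.0715]
eef_rot: [[0.727, 0.687, 0.0], [0.687, -0.727, -0.0], [0.0, 0.0, -1.0]]
contact_force: [0.4, -0.6, 0.1]
grip_width: 0.031
grasp_force: 0.0
```

Emit:
jog_arm(
  moves="0 0 -0.005 0 0 0; 0 0 -0.01 0 0 0; 0 0 -0.02 0 0 0; 0 0 -0.04 0 0 0; 0 0 -0.06 0 0 0; 0 0 -0.09 0 0 0; 0 0 -0.12 0 0 0; 0 0 -0.15 0 0 0; 0 0 -0.17 0 0 0; 0 0 -0.18 0 0 0",
)

```text
time_s: 5.85
position: [0.6226, -0.1813, 0.218]
eef_rot: [[0.727, 0.687, 0.002], [0.687, -0.727, -0.0], [0.001, 0.002, -1.0]]
contact_force: [-0.0, 0.1, -4.6]
grip_width: 0.0135
grasp_force: 25.0
```

```bash
python3 - <<'E'
from h import *
plan([.5204,.2344,.235],49.7)
E
```

```text
t 5.85 pos [ 0.6226 -0.1813  0.218 ] yaw 43.36 j7 -0.22
shift [ 0.2639 -0.4655 -0.0218] turn [ 0.0026 -0.0017 -0.1408] F [-0.01  0.06 -4.61] T [-0.077  0.088  0.016] w 0.013548930248577062 24.96848702430725
```

The fingers were still closing when the lift began, so the grip may be high on the bar. I'll check this.

```bash
python3 - <<'E'
from h import *
s=robot.state(); x=s["position"]
p=get_image("scene"); red,blue=colours(p)
u,v=proj(p,[x[0],x[1],x[2]-.04])[0].astype(int); print(u,v)
blobs(p,red,(u-45,v-45,u+45,v+45),x[2]-.004)
for h in(.07,.075,.08,.085,.09):
    c=np.array([x[0],x[1],x[2]-h+.068]); R=.0365; print(h,[proj(p,c+[R*np.cos(a),R*np.sin(a),0])[0].round(1).tolist() for a in np.radians([43.4,163.4,-76.6])])
c=p["img"][v-45:v+45,u-60:u+60]; cv2.imwrite("pics/s3.png",cv2.resize(c,(800,600),interpolation=cv2.INTER_CUBIC)[:,:,::-1])
E
```

```text
284 290
0.07 [[295.1, 296.0], [291.0, 268.0], [266.3, 285.4]]
0.075 [[295.2, 296.9], [291.1, 269.0], [266.5, 286.4]]
0.08 [[295.2, 297.9], [291.2, 270.1], [266.7, 287.3]]
0.085 [[295.3, 298.8], [291.3, 271.1], [266.9, 288.3]]
0.09 [[295.3, 299.7], [291.3, 272.1], [267.1, 289.3]]
```

View pics/s3.png

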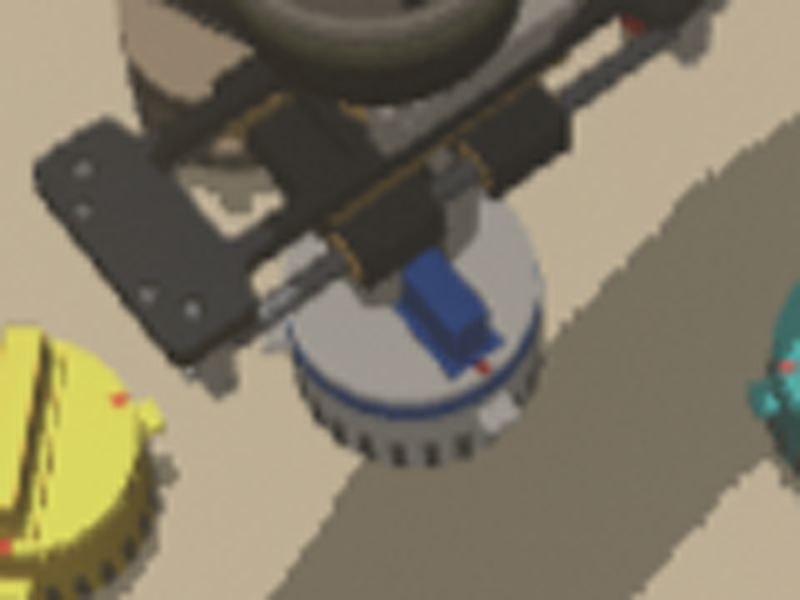

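The tick at (483,367) sits low, so the TCP is about 85 mm above the underside and only the finger ends hold the bar. I'll set it down softly and regrasp lower.

Emit:
jog_arm(
  moves="0 0 0.015 0 0 0; 0 0 0.035 0 0 0; 0 0 0.06 0 0 0; 0 0 0.085 0 0 0; 0 0 0.11 0 0 0; 0 0 0.13 0 0 0; 0 0 0.145 0 0 0; 0 0 0.152 0 0 0; 0 0 0.155 0 0 0; 0 0 0.155 0 0 0",
)

```text
time_s: 6.73
position: [0.622, -0.1811, 0.0907]
eef_rot: [[0.727, 0.687, -0.001], [0.687, -0.727, 0.0], [-0.001, -0.001, -1.0]]
contact_force: [-1.3, -0.0, -5.9]
grip_width: 0.0139
grasp_force: 25.0
```

Emit:
jog_arm(
  moves="0 0 0.001 0 0 0; 0 0 0.002 0 0 0; 0 0 0.003 0 0 0; 0 0 0.004 0 0 0; 0 0 0.005 0 0 0; 0 0 0.006 0 0 0; 0 0 0.007 0 0 0; 0 0 0.008 0 0 0; 0 0 0.008 0 0 0; 0 0 0.008 0 0 0",
)

```text
time_s: 7.57
position: [0.6223, -0.181, 0.085]
eef_rot: [[0.727, 0.687, -0.0], [0.687, -0.727, 0.0], [-0.0, -0.0, -1.0]]
contact_force: [1.0, 0.4, -5.1]
grip_width: 0.014
grasp_force: 25.0
```

Emit:
jog_arm(
  moves="0 0 0.0006 0 0 0; 0 0 0.0012 0 0 0; 0 0 0.0018 0 0 0; 0 0 0.0024 0 0 0; 0 0 0.003 0 0 0; 0 0 0.0036 0 0 0; 0 0 0.0042 0 0 0; 0 0 0.0042 0 0 0; 0 0 0.0042 0 0 0; 0 0 0.0042 0 0 0",
)

```text
time_s: 8.4
position: [0.6224, -0.1809, 0.0831]
eef_rot: [[0.727, 0.687, 0.001], [0.687, -0.727, 0.001], [0.001, 0.0, -1.0]]
contact_force: [-5.9, 2.6, 10.2]
grip_width: 0.0137
grasp_force: 25.0
```

Emit:
jog_arm(
  moves="0 0 -0.001 0 0 0; 0 0 -0.001 0 0 0; 0 0 -0.001 0 0 0; 0 0 0.001 0 0 0; 0 0 0.003 0 0 0; 0 0 0.006 0 0 0; 0 0 0.009 0 0 0; 0 0 0.011 0 0 0; 0 0 0.012 0 0 0; 0 0 0.012 0 0 0",
  hand=0.4,
)

```text
time_s: 9.23
position: [0.6222, -0.181, 0.0717]
eef_rot: [[0.727, 0.687, -0.0], [0.687, -0.727, 0.0], [-0.0, -0.0, -1.0]]
contact_force: [0.3, 0.8, 0.1]
grip_width: 0.0281
grasp_force: 0.0
```

Emit:
jog_arm(
  moves="0 0 0 0 0 0; 0 0 0 0 0 0; 0 0 0 0 0 0; 0 0 0 0 0 0; 0 0 0 0 0 0; 0 0 0 0 0 0; 0 0 0 0 0 0; 0 0 0 0 0 0; 0 0 0 0 0 0; 0 0 0 0 0 0",
  hand=1,
  squeeze=30,
)

```text
time_s: 10.07
position: [0.6222, -0.1809, 0.0721]
eef_rot: [[0.727, 0.687, -0.0], [0.687, -0.727, 0.0], [0.0, -0.0, -1.0]]
contact_force: [-1.8, 1.6, 0.0]
grip_width: 0.0138
grasp_force: 30.0
```

Emit:
jog_arm(
  moves="0 0 -0.01 0 0 0; 0 0 -0.025 0 0 0; 0 0 -0.045 0 0 0; 0 0 -0.07 0 0 0; 0 0 -0.1 0 0 0; 0 0 -0.13 0 0 0; 0 0 -0.16 0 0 0; 0 0 -0.185 0 0 0; 0 0 -0.2 0 0 0; 0 0 -0.205 0 0 0",
)

```text
time_s: 10.9
position: [0.623, -0.1815, 0.2388]
eef_rot: [[0.727, 0.687, 0.003], [0.687, -0.727, -0.001], [0.002, 0.003, -1.0]]
contact_force: [-0.0, 0.3, -5.2]
grip_width: 0.0141
grasp_force: 30.0
```

```bash
python3 - <<'E'
from h import *
plan([.5204,.2344,.235],49.7)
s=robot.state(); x=s["position"]
p=get_image("scene"); red,blue=colours(p)
u,v=proj(p,[x[0],x[1],x[2]-.04])[0].astype(int); print(u,v)
a=np.radians(43.4);print(proj(p,x+[.0365*np.cos(a),.0365*np.sin(a),-.004])[0])
h=cv2.cvtColor(p["img"],cv2.COLOR_RGB2HSV)
blobs(p,((h[...,0]<10)|(h[...,0]>170))&(h[...,1]>80)&(h[...,2]>60),(u-25,v-25,u+25,v+25),x[2]-.004,1)
E
```

```text
t 10.9 pos [ 0.623  -0.1815  0.2388] yaw 43.36 j7 -0.23
shift [ 0.2638 -0.466   0.0039] turn [ 0.0037 -0.0023 -0.1409] F [-0.04  0.31 -5.22] T [-0.124  0.136  0.013] w 0.014073252887986614 29.990589022636414
284 286
[294.74785007 292.42879286]
4 [295.5 293.5] [ 0.6516 -0.1548  0.2348]
```

Emit:
jog_arm(
  moves="0.01 -0.02 0 0 0 -0.01; 0.03 -0.055 0 0 0 -0.025; 0.055 -0.1 0 0 0 -0.04; 0.08 -0.145 0 0 0 -0.06; 0.108 -0.191 0 0 0 -0.075; 0.135 -0.24 0 0 0 -0.09; 0.16 -0.285 0 0 0 -0.1; 0.187 -0.332 0 0 0 -0.12; 0.208 -0.37 0 0 0 -0.13; 0.22 -0.392 0 0 0 -0.14",
)

```text
time_s: 11.78
position: [0.5323, 0.1734, 0.2345]
eef_rot: [[0.643, 0.766, -0.003], [0.766, -0.643, 0.001], [-0.001, -0.003, -1.0]]
contact_force: [-0.3, -0.3, -5.4]
grip_width: 0.0141
grasp_force: 30.0
```

```bash
python3 - <<'E'
from h import *
plan([.5198,.2332,.21],49.7)
E
```

```text
t 11.7833 pos [0.5323 0.1734 0.2345] yaw 50.0 j7 -0.74
shift [ 0.0473 -0.0599  0.0308] turn [-0.0038  0.0017  0.0067] F [-0.34 -0.28 -5.44] T [-0.032  0.175 -0.003] w 0.014058878754522212 29.995885491371155
```

Emit:
jog_arm(
  moves="0.012 -0.015 0 0 0 0.003; 0.025 -0.031 0.005 0 0 0.006; 0.036 -0.045 0.01 0 0 0.006; 0.044 -0.055 0.015 0 0 0.006; 0.0473 -0.0599 0.022 0 0 0.006; 0.0473 -0.0599 0.026 0 0 0.006; 0.0473 -0.0599 0.026 0 0 0.006; 0.0473 -0.0599 0.026 0 0 0.006; 0.0473 -0.0599 0.026 0 0 0.006; 0.0473 -0.0599 0.026 0 0 0.006",
)

```text
time_s: 12.62
position: [0.5232, 0.2269, 0.2156]
eef_rot: [[0.652, 0.759, 0.001], [0.759, -0.652, 0.0], [0.0, 0.0, -1.0]]
contact_force: [-0.2, -0.9, -5.0]
grip_width: 0.0137
grasp_force: 30.0
```

```bash
python3 - <<'E'
from h import *
plan([.5198,.2332,.168],49.7)
x=robot.state()["position"]
for n in("scene","top"):
    p=get_image(n); h=cv2.cvtColor(p["img"],cv2.COLOR_RGB2HSV)
    u,v=proj(p,[x[0],x[1],.17])[0].astype(int); print(n)
    blobs(p,((h[...,0]<10)|(h[...,0]>170))&(h[...,1]>90)&(h[...,2]>60),(u-40,v-40,u+40,v+40),x[2]-.004,1)
    for r in range(3):
        a=np.radians(49.7+120*r); print(proj(p,x+[.0365*np.cos(a),.0365*np.sin(a),-.004])[0].round(1))
    c=p["img"][v-45:v+45,u-45:u+45]; cv2.imwrite(f"pics/w{n}.png",cv2.resize(c,(400,400),interpolation=cv2.INTER_CUBIC)[:,:,::-1])
cv2.imwrite("pics/w.png",np.hstack([cv2.imread("pics/wscene.png"),cv2.imread("pics/wtop.png")]))
E
```

```text
t 12.6167 pos [0.5232 0.2269 0.2156] yaw 49.33 j7 -0.82
shift [ 0.0032 -0.0084  0.0595] turn [ 0.0004 -0.0006 -0.0082] F [-0.17 -0.9  -5.03] T [0.012 0.113 0.033] w 0.0136580873896046 29.9960920214653
scene
1 [465. 261.] [0.5373 0.1927 0.2116]
2 [452.5 262. ] [0.542  0.1662 0.2116]
2 [496.  268.5] [0.5494 0.2563 0.2116]
3 [476.7 292.7] [0.6083 0.2111 0.2116]
[495.1 267.3]
[482.3 241.9]
[464.8 260.2]
top
9 [135.3 209.1] [0.5355 0.192  0.2116]
8 [151.9 236.9] [0.4889 0.1648 0.2116]
8 [109.9 238.9] [0.4872 0.2333 0.2116]
9 [102. 242.] [0.4823 0.2461 0.2116]
[ 97.1 203.2]
[109.8 238.8]
[135.  209.1]
```

View pics/w.png

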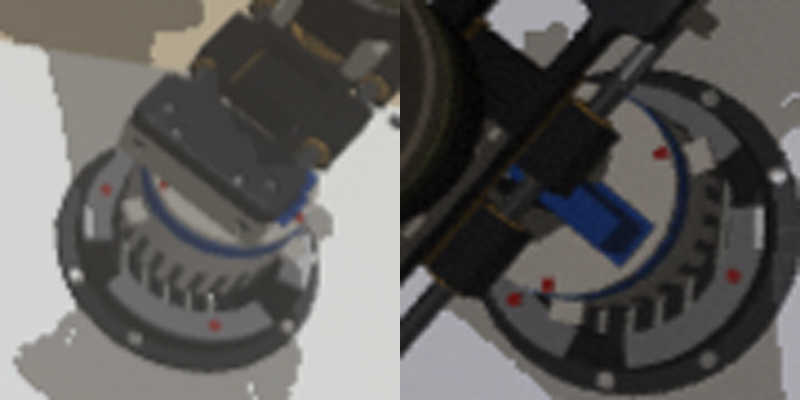

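The lugs in the air line up with the collar's dark mouths. The ticks in the top view, (660,153) and (547,285), fall within 0.3 px of the prediction, so the collar axis is at (0.5194, 0.2337).

Emit:
jog_arm(
  moves="0.002 -0.005 0 0 0 -0.008; 0.0034 -0.0091 0 0 0 -0.008; 0.0034 -0.0091 0 0 0 -0.008; 0.0034 -0.0091 0.006 0 0 -0.008; 0.0034 -0.0091 0.013 0 0 -0.008; 0.0034 -0.0091 0.02 0 0 -0.008; 0.0034 -0.0091 0.028 0 0 -0.008; 0.0034 -0.0091 0.034 0 0 -0.008; 0.0034 -0.0091 0.038 0 0 -0.008; 0.0034 -0.0091 0.038 0 0 -0.008",
)

```text
time_s: 13.55
position: [0.5187, 0.2342, 0.1839]
eef_rot: [[0.646, 0.763, -0.001], [0.763, -0.646, -0.001], [-0.001, -0.0, -1.0]]
contact_force: [0.1, 0.7, -4.7]
grip_width: 0.0136
grasp_force: 30.0
```

```bash
python3 - <<'E'
from h import *
plan([.5194,.2337,.168],49.7)
E
```

```text
t 13.55 pos [0.5187 0.2342 0.1839] yaw 49.75 j7 -0.8
shift [0.0001 0.0011 0.0199] turn [-0.0004  0.0017  0.0012] F [ 0.09  0.7  -4.71] T [-0.042  0.067  0.008] w 0.013566123810832244 29.996066987514496
```

Emit:
jog_arm(
  moves="0 0.0008 0.003 0 0 0; 0 0.0008 0.006 0 0 0; 0 0.0008 0.009 0 0 0; 0 0.0008 0.012 0 0 0; 0 0.0008 0.015 0 0 0; 0 0.0008 0.018 0 0 0; 0 0.0008 0.02 0 0 0; 0 0.0008 0.022 0 0 0; 0 0.0008 0.022 0 0 0; 0 0.0008 0.022 0 0 0",
)

```text
time_s: 14.38
position: [0.5195, 0.234, 0.1672]
eef_rot: [[0.646, 0.763, -0.0], [0.763, -0.646, -0.0], [-0.0, 0.0, -1.0]]
contact_force: [0.1, -0.4, -4.8]
grip_width: 0.0136
grasp_force: 30.0
```

Emit:
jog_arm(
  moves="0 0 0.0007 0 0 0; 0 0 0.0014 0 0 0; 0 0 0.0021 0 0 0; 0 0 0.0028 0 0 0; 0 0 0.0035 0 0 0; 0 0 0.0042 0 0 0; 0 0 0.005 0 0 0; 0 0 0.005 0 0 0; 0 0 0.005 0 0 0; 0 0 0.005 0 0 0",
)

```text
time_s: 15.22
position: [0.5195, 0.234, 0.1633]
eef_rot: [[0.646, 0.763, -0.0], [0.763, -0.646, -0.0], [-0.0, 0.0, -1.0]]
contact_force: [0.7, -1.0, -5.2]
grip_width: 0.014
grasp_force: 30.0
```

Emit:
jog_arm(
  moves="0 0 0.0006 0 0 0; 0 0 0.0012 0 0 0; 0 0 0.0018 0 0 0; 0 0 0.0024 0 0 0; 0 0 0.003 0 0 0; 0 0 0.0036 0 0 0; 0 0 0.004 0 0 0; 0 0 0.004 0 0 0; 0 0 0.004 0 0 0; 0 0 0.004 0 0 0",
)

```text
time_s: 16.05
position: [0.5195, 0.2341, 0.1601]
eef_rot: [[0.646, 0.763, 0.0], [0.763, -0.646, -0.0], [0.0, 0.0, -1.0]]
contact_force: [0.4, 0.2, -5.2]
grip_width: 0.0139
grasp_force: 30.0
```

The lugs are 3.4 mm below the lip's top with no resistance, so they are in the mouths.

Emit:
jog_arm(
  moves="0 0 0.0006 0 0 0; 0 0 0.0012 0 0 0; 0 0 0.0018 0 0 0; 0 0 0.0024 0 0 0; 0 0 0.003 0 0 0; 0 0 0.0036 0 0 0; 0 0 0.0042 0 0 0; 0 0 0.0048 0 0 0; 0 0 0.005 0 0 0; 0 0 0.005 0 0 0",
)

```text
time_s: 16.88
position: [0.5195, 0.234, 0.156]
eef_rot: [[0.646, 0.763, -0.0], [0.763, -0.646, -0.0], [-0.0, 0.0, -1.0]]
contact_force: [0.2, 0.6, -4.4]
grip_width: 0.0139
grasp_force: 30.0
```

Emit:
jog_arm(
  moves="0 0 0.0005 0 0 0; 0 0 0.001 0 0 0; 0 0 0.0015 0 0 0; 0 0 0.002 0 0 0; 0 0 0.0025 0 0 0; 0 0 0.003 0 0 0; 0 0 0.003 0 0 0; 0 0 0.003 0 0 0; 0 0 0.003 0 0 0; 0 0 0.003 0 0 0",
)

```text
time_s: 17.72
position: [0.5196, 0.2341, 0.1537]
eef_rot: [[0.646, 0.763, 0.0], [0.763, -0.646, 0.0], [0.0, 0.0, -1.0]]
contact_force: [0.6, -0.4, -4.8]
grip_width: 0.0139
grasp_force: 30.0
```

Emit:
jog_arm(
  moves="0 0 0.0003 0 0 0; 0 0 0.0006 0 0 0; 0 0 0.0009 0 0 0; 0 0 0.0012 0 0 0; 0 0 0.0014 0 0 0; 0 0 0.0014 0 0 0; 0 0 0.0014 0 0 0; 0 0 0.0014 0 0 0; 0 0 0.0014 0 0 0; 0 0 0.0014 0 0 0",
)

```text
time_s: 18.55
position: [0.5196, 0.2341, 0.1529]
eef_rot: [[0.646, 0.763, 0.0], [0.763, -0.646, 0.0], [0.0, -0.0, -1.0]]
contact_force: [-3.9, -1.1, 5.8]
grip_width: 0.0138
grasp_force: 30.0
```

It is on the ledge with about 10 N of pressure. Now I'll twist clockwise (+ about tool z).

Emit:
jog_arm(
  moves="0 0 -0.0002 0 0 0.06; 0 0 -0.0002 0 0 0.12; 0 0 -0.0002 0 0 0.18; 0 0 -0.0002 0 0 0.24; 0 0 -0.0002 0 0 0.3; 0 0 -0.0002 0 0 0.37; 0 0 -0.0002 0 0 0.44; 0 0 -0.0002 0 0 0.51; 0 0 -0.0002 0 0 0.58; 0 0 -0.0002 0 0 0.65",
)

```text
time_s: 19.38
position: [0.5203, 0.2343, 0.153]
eef_rot: [[0.937, 0.348, 0.002], [0.348, -0.937, 0.0], [0.002, 0.0, -1.0]]
contact_force: [0.3, 0.4, 0.7]
grip_width: 0.014
grasp_force: 30.0
```

```bash
python3 - <<'E'
from h import *
plan([.5194,.2339,.153],4.7)
E
```

```text
t 19.3833 pos [0.5203 0.2343 0.153 ] yaw 20.39 j7 -1.14
shift [-0.0012  0.0001 -0.    ] turn [ 1.000e-04 -2.100e-03  3.488e-01] F [0.26 0.37 0.68] T [0.019 0.145 0.139] w 0.013982469758121518 30.017552375793457
```

Emit:
jog_arm(
  moves="0 0 0.0002 0 0 0.06; -0.0005 0 0.0003 0 0 0.12; -0.001 0 0.0003 0 0 0.18; -0.001 0 0.0003 0 0 0.23; -0.001 0 0.0003 0 0 0.28; -0.001 0 0.0003 0 0 0.31; -0.001 0 0.0003 0 0 0.335; -0.001 0 0.0003 0 0 0.335; -0.001 0 0.0003 0 0 0.335; -0.001 0 0.0003 0 0 0.335",
)

```text
time_s: 20.22
position: [0.5187, 0.2337, 0.1523]
eef_rot: [[0.995, 0.096, -0.0], [0.096, -0.995, -0.0], [-0.0, 0.0, -1.0]]
contact_force: [-0.2, -1.0, -4.6]
grip_width: 0.0136
grasp_force: 30.0
```

```bash
python3 - <<'E'
from h import *
plan([.5194,.2339,.148],4.7)
E
```

```text
t 20.2167 pos [0.5187 0.2337 0.1523] yaw 5.48 j7 -1.33
shift [ 0.0009 -0.0001  0.0054] turn [0.0002 0.0003 0.0174] F [-0.23 -1.   -4.64] T [0.036 0.155 0.043] w 0.013601947194874753 29.99616265296936
```

The pressure has vanished and the full weight is back on the hand, so the lugs are over the notches. I'll lower it gently.

Emit:
jog_arm(
  moves="0.0003 0 0.0006 0 0 0.01; 0.0005 0 0.0012 0 0 0.015; 0.0005 0 0.0018 0 0 0.015; 0.0005 0 0.0024 0 0 0.015; 0.0005 0 0.003 0 0 0.015; 0.0005 0 0.0036 0 0 0.015; 0.0005 0 0.0042 0 0 0.015; 0.0005 0 0.0048 0 0 0.015; 0.0005 0 0.005 0 0 0.015; 0.0005 0 0.005 0 0 0.015",
)

```text
time_s: 21.05
position: [0.5192, 0.2338, 0.1484]
eef_rot: [[0.997, 0.083, -0.0], [0.083, -0.997, -0.0], [-0.0, 0.0, -1.0]]
contact_force: [-0.3, -0.8, -5.9]
grip_width: 0.014
grasp_force: 30.0
```

Emit:
jog_arm(
  moves="0 0 0.0003 0 0 0; 0 0 0.0006 0 0 0; 0 0 0.0009 0 0 0; 0 0 0.001 0 0 0; 0 0 0.001 0 0 0; 0 0 0.001 0 0 0; 0 0 0.001 0 0 0; 0 0 0.001 0 0 0; 0 0 0.001 0 0 0; 0 0 0.001 0 0 0",
)

```text
time_s: 21.88
position: [0.5192, 0.2338, 0.1479]
eef_rot: [[0.997, 0.083, 0.0], [0.083, -0.997, 0.0], [0.0, -0.0, -1.0]]
contact_force: [-3.5, -0.5, 6.2]
grip_width: 0.0137
grasp_force: 30.0
```

It is seated on the notch floor. I'll release and withdraw.

Emit:
jog_arm(
  moves="0 0 -0.0005 0 0 0; 0 0 -0.0006 0 0 0; 0 0 -0.0006 0 0 0; 0 0 -0.0006 0 0 0; 0 0 -0.0006 0 0 0; 0 0 -0.0006 0 0 0; 0 0 -0.0006 0 0 0; 0 0 -0.0006 0 0 0; 0 0 -0.0006 0 0 0; 0 0 -0.0006 0 0 0",
  hand=0.2,
)

```text
time_s: 22.72
position: [0.5192, 0.2338, 0.1481]
eef_rot: [[0.997, 0.083, 0.0], [0.083, -0.997, -0.0], [0.0, 0.0, -1.0]]
contact_force: [-0.1, 0.6, -0.7]
grip_width: 0.0369
grasp_force: 0.0
```

Emit:
jog_arm(
  moves="0 0 -0.005 0 0 0; 0 0 -0.01 0 0 0; 0 0 -0.02 0 0 0; 0 0 -0.03 0 0 0; 0 0 -0.05 0 0 0; 0 0 -0.075 0 0 0; 0 0 -0.1 0 0 0; 0 0 -0.12 0 0 0; 0 0 -0.135 0 0 0; 0 0 -0.14 0 0 0",
)

```text
time_s: 23.55
position: [0.5199, 0.2339, 0.2624]
eef_rot: [[0.997, 0.083, 0.002], [0.083, -0.997, 0.002], [0.003, -0.001, -1.0]]
contact_force: [0.7, -0.3, -0.9]
grip_width: 0.0371
grasp_force: 0.0
```

```bash
python3 - <<'E'
from h import *
plan([.5194,.2339,.25],4.7)
p=get_image("scene");h=cv2.cvtColor(p["img"],cv2.COLOR_RGB2HSV)
u,v=proj(p,[.5194,.2337,.14])[0].astype(int)
c=np.array([.5192,.2338,.144]); 
print([proj(p,c+[.0365*np.cos(a),.0365*np.sin(a),0])[0].round(1) for a in np.radians([4.7,124.7,244.7])])
blobs(p,((h[...,0]<10)|(h[...,0]>170))&(h[...,1]>90)&(h[...,2]>60),(u-40,v-40,u+40,v+40),.144,1)
cc=p["img"][v-45:v+45,u-60:u+60]; cv2.imwrite("pics/f.png",cv2.resize(cc,(800,600),interpolation=cv2.INTER_CUBIC)[:,:,::-1])
E
```

```text
t 23.55 pos [0.5199 0.2339 0.2624] yaw 4.77 j7 -1.47
shift [-0.0007 -0.      0.0155] turn [-0.0018 -0.0032  0.0015] F [ 0.66 -0.3  -0.91] T [-0.014  0.142 -0.018] w 0.037133535257876125 0.0
[array([476.8, 283.7]), array([486.6, 261.7]), array([458.8, 261.5])]
4 [452.5 262.5] [0.5073 0.1863 0.144 ]
2 [459.5 262.5] [0.5059 0.2021 0.144 ]
1 [487. 263.] [0.5018 0.2644 0.144 ]
3 [490.3 262.3] [0.4994 0.2721 0.144 ]
2 [477.5 285. ] [0.5587 0.2382 0.144 ]
3 [476.7 292.7] [0.5773 0.2347 0.144 ]
```

View pics/f.png

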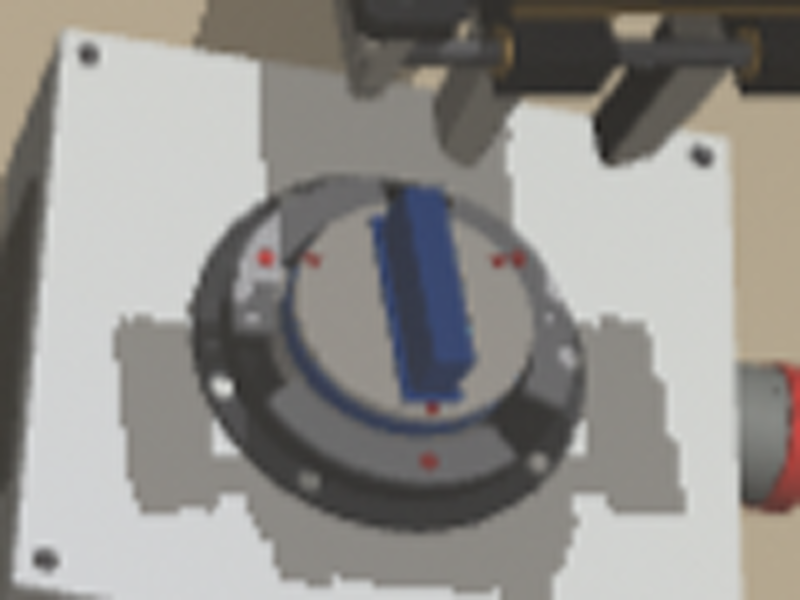

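The cartridge sits level in the collar. Its ticks at (313,260), (497,260) and (432,408) line up with the collar's red dots at (265,257), (517,258) and (428,461), so it is locked, and the gripper is clear.

```bash
python3 -c "
from station import robot
print(robot.finish_job())"
```

```text
the job is handed in; nothing more can be done
None
```

I fitted the fresh cartridge into the collar and turned it until it locked. It is level and released, the gripper is clear, and the job is handed in at about 24 s; the hand-in returned no verdict.

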